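# Seat the press air-speed screw, back it off a quarter turn and hold it

### The job

Set the speed screw on the seam press's air panel: first swing the red shut-off lever a quarter turn clockwise, fully across the pipe to its stop, to shut off the air. Then turn the black winged knob clockwise until the screw seats, back it off a quarter turn anticlockwise, and finish still gripping the knob there so that I can nip up its lock nut. Leave the loose things round about (spanner, thread cones, needle box, chalk, pattern weight) where they are.

Things in the scene. Friction and masses are not known exactly. Their poses are not given: they have to be found in the camera images.
- air_panel: fixed air panel: grey plate 104 x 296 x 8 mm with an aluminium block (46 x 140, top 42 mm above the table), a gauge on its front, a steel ball valve. Origin: centre of the plate's underside, on the table; own x points away from the robot, y to its left end, z up. Screw axis at x 0, y +55 mm; lever pivot at x 0, y -78 mm. Apart from knob and lever nothing on it is higher than 60 mm
- shutoff (a joint): red lever of the ball valve, vertical axis. 0 = open: it points along the panel's own -y, in line with the pipe; grows clockwise seen from above; 1.571 = shut, hard stop: it points along the panel's own -x, across the pipe, towards the robot. Starts at 0 to 0.25. Stays where left; takes about 0.2 N m. Red sleeve 14 mm wide, 14 high, 52 long
- shutoff_grip (a point): centre of the lever's red sleeve, 56 mm from the pivot axis, 61 mm above the table (sleeve from 54 to 68 mm); moves with the lever; below the sleeve 10 mm are free at its inner end, 20 mm elsewhere
- shutoff_pivot (a point): point on the lever's pivot axis, at the height of the sleeve's centre
- speed_screw (a joint): speed screw, vertical axis. 0 = seated, hard stop; grows anticlockwise seen from above, as it is backed off (2 mm of rise a turn, under 0.1 N m to turn; stays where left). Starts 1.75 to 2.9 rad off its seat. Wanted at the end: a quarter turn, 1.571, off the seat
- speed_knob: black winged knob of the screw: a straight bar 46 mm long, 11 thick, 26 high (72 to 98 mm above the table) with parallel sides, on a hub of 25 mm diameter. Origin on the screw's axis, 64 mm above the table; own x along the bar, y across it, z up. A white line marks the half towards own -x; when seated it points along the panel's own -x, to the red tick of the white index plate
- speed_grip (a point): centre of the knob's bar, on the screw's axis, 85 mm above the table; the place to grip across the bar
- spanner_12: loose steel spanner, 26 x 161 x 9 mm, for the lock nut, lying before the panel; leave alone. Origin under its centre
- thread_cone_rust: rust thread cone, 57 x 71 x 85 mm, standing behind; leave alone. Origin under its centre
- thread_cone_white: white thread cone, 67 x 83 x 135 mm, standing behind; leave alone. Origin under its centre
- thread_cone_navy: navy thread cone, 63 x 78 x 105 mm, standing behind; leave alone. Origin under its centre
- needle_box: flat blue needle box, 38 x 58 x 12 mm, to the right; leave alone. Origin under its centre
- tailor_chalk: flat pink piece of tailor chalk, 37 x 44 x 8 mm, to the right; leave alone. Origin under its centre
- pattern_weight_1: green pattern weight, 38 x 85 x 27 mm, behind to the left; leave alone. Origin under its centre

How it is judged:
On the way, in this order (a step that is already met when the one before it is completed fails the run):
1. the shut-off lever is swung across the pipe to its stop (within about 5 degrees) (value of joint shutoff above 1.48 rad), for 0.2 s.
2. the speed screw is turned in until it seats (within about 4 degrees), the lever still shut (value of joint speed_screw below 0.07 rad and value of joint shutoff above 1.48 rad), for 0.2 s.
At the end, for the whole second after the job is handed in: The shut-off lever is still at its stop (within about 5 degrees), the speed screw stands a quarter turn off its seat (within 17 degrees) and at rest, and the fingers are still gripping the winged knob (more than 3 N, TCP within 35 mm of the bar's centre) (value of joint speed_screw between 1.27 and 1.87 rad and velocity of joint speed_screw between -0.05 and 0.05 rad/s and value of joint shutoff above 1.48 rad and contact force between the fingers and speed_knob above 3 N and distance between the grasp point and speed_grip below 0.035 m); the arm keeps its last pose, push and grip.
It fails at once if one of the loose things round the work is moved by more than 30 mm or knocked over (distance of any of spanner_12, thread_cone_rust, thread_cone_white, thread_cone_navy, needle_box, tailor_chalk, pattern_weight_1 from where it was at the start of the episode above 0.03 m or angle between any of thread_cone_rust, thread_cone_white, thread_cone_navy, pattern_weight_1's own z axis and vertical above 0.5 rad).
It also fails if it takes over 58 s, if anything falls off the work surface, if the arm or the gripper's body presses on something with over 40 N, if the wrist force passes 120 N, or if a joint passes its speed limit or range.

### The arm

A 7-joint arm with a two-finger parallel gripper is mounted at the origin on a cart in front of the work surface, level with it; the furniture and walls round the work are solid. World frame = base frame: x ahead of the robot, y to its left, z up, the work surface at z = 0. Lengths are in m, angles in rad, forces in N, time in s.
With the tool pointing down it reaches from about 0.4 to 0.85 m from the base axis. Payload 10.4 kg.
Tool frame: the origin (TCP) lies between the finger pads, 19 mm behind the fingertips; this is the grasp point; z points along the fingers, x is the direction in which the jaws open and shut, and the axes are right-handed (so a half turn about z gives the same grasp; the last joint's range is limited). The gripper opens to 85 mm and grips with 20 to 120 N. Pads are 22 mm wide; open, the fingers measure 114 mm over their backs; the gripper's body (76 mm by 85 mm) begins 54 mm behind the grasp point. The pads swing forward as they close: fully open they stand 13 mm farther back than shut.
Start: joints at [-1.311, 0.332, -0.065, 1.46, 0.022, 1.35, -0.088], TCP at [0.174, 0.6, 0.25] pointing down, gripper open.
Joint ranges: [-2.6, 2.6], [-0.5, 2.12], [-1.47, 1.34], [0.16, 2.42], [-1.27, 4.41], [0.06, 2.06], [-2.6, 2.6]. Speed limits (rad/s): [2.22, 2.22, 2.79, 2.79, 3.14, 3.14, 3.14].

### API

Orientations are given as a unit quaternion [x, y, z, w].
In Python, from workcell import manip gives the robot as it stands.
- The arm moves only by the tool servo_tool, never from a script. Its argument "moves" is a list of rows, each an object with "travel": the shift along the tool's x, y, z in mm, a list of three; "dr": the turn, a rotation vector about the tool's x, y, z in degrees, a list of three. A call has 1 to 12 rows; each row shifts and turns the commanded pose from where the row before left it, along the tool's axes as they then stand; what a row does not reach is not made up. A row lasts 1/8 s, in which the tool goes at most 62.5 mm and 10.7 degrees, less where a joint would pass 70% of its speed; a pose out of reach is approached as far as the arm can. A call is refused whole if a number of a shift passes 62.5 or a number of a turn 10.7, either way. A call with a gripper value outside its range is refused whole. "claw" is the closure, from 0 (fully open) to 1 (shut), set as the call begins (left out, the last holds). The fingers move at their own pace and stop on an object; "squeeze" is the grip in N (left out, the last holds). Time passes only in rows, so rows that do not move let the fingers close. It gives the time, the measured TCP pose, the force and the opening at its end, in the units of the state.
- manip.get_obs(): the state, without advancing time (a new reading comes with each control period).
- manip.camera(name): name is "scene" or "side" or "wrist"; returns the picture (400x640x3 uint8, blue, green, red); there is no depth.
- manip.calibration(name): a dict with "intrinsics" (3x3 intrinsics, pixels), "view" (4x4, takes a point from world to camera coordinates). Camera axes: x right, y down, z forward; pixel columns grow to the right and rows downward; lengths in m; the calibration is good to about 2 mm. A picture is of the moment at which its call begins: read the wrist's pose just before it. calibration takes no time and is no camera call; for the wrist camera it gives the pose at the moment of the call.
- manip.hand_in(): hands the job in, once; it reports no verdict.
The state is a dict: "clock": time; "joint_pos": joint angles; "joint_velocities": joint speeds; "tau": joint torques, N m; "position": TCP position; "ee_rot": TCP orientation; "ft_force": force on the tool from outside, world axes, zero at the start; "torque": the same for the moment, N m; "grip_width": opening from 0.0 (shut) to 1.0 (fully open).
Only numpy, scipy, OpenCV 4.12 (cv2) and the standard library are available. Lean on these libraries where they do the work, as an engineer would, in place of code of your own. Each camera call takes 0.05 s, during which the arm holds its last target. There are 200 camera calls.

## Working session

There is one attempt and no reset: what is moved stays moved. The work goes in short steps, Python scripts to look and compute and a tool call to move; the robot and the scene stay as the last step left them, time stands still between calls to the robot, and variables do not carry over. Pictures are saved under pics/ and viewed, on a budget of 10 in all, crops included, one or two more only if the job needs it, and the job is handed in when it is done.

Besides the shell and the picture viewer there is one more tool, called after "Call:" in YAML: its name, and indented under it one key for each argument. servo_tool: Moves the arm, as the interface text tells. Its arguments: {"type":"object","properties":{"moves":{"type":"array","items":{"type":"object","properties":{"travel":{"type":"array","items":{"type":"number"}},"dr":{"type":"array","items":{"type":"number"}}}}},"claw":{"type":"number"},"squeeze":{"type":"number"}},"required":["moves"]}

```bash
mkdir -p pics; python3 - <<'E'
from workcell import manip
import cv2,numpy as np
o=manip.get_obs();print(o)
for n in("scene","side"):
    im=manip.camera(n);c=manip.calibration(n);cv2.imwrite(f"pics/{n}0.png",im);print(n,np.round(c["intrinsics"],1).tolist(),np.round(c["view"],3).tolist())
E
```

```text
{'clock': 0.0, 'joint_pos': array([-1.31059158,  0.3328674 , -0.0646704 ,  1.46092124,  0.02160834,
        1.34991295, -0.08849721]), 'joint_velocities': array([-0.00222849,  0.00051117,  0.00023682, -0.00016253,  0.00120888,
        0.00133706,  0.00102764]), 'tau': array([ 2.38520588e-04, -6.25443077e+01,  4.97620110e-02, -3.91622257e+01,
        1.64012419e-02,  9.57601180e-03,  2.33903376e-05]), 'position': array([0.17433361, 0.59983574, 0.24922823]), 'ee_rot': array([ 7.99703731e-01,  6.00394406e-01, -5.39140541e-04,  4.56924651e-04]), 'ft_force': array([ 1.22213246,  0.27491548, -0.97484393]), 'torque': array([ 0.01179381, -0.03081597,  0.02448931]), 'grip_width': 0.9973288581195904}
scene [[462.7, 0.0, 326.8], [0.0, 462.7, 207.7], [0.0, 0.0, 1.0]] [[0.684, -0.729, 0.001, -0.55], [-0.564, -0.531, -0.632, 0.299], [0.462, 0.432, -0.775, 1.274], [0.0, 0.0, 0.0, 1.0]]
side [[502.2, 0.0, 325.2], [0.0, 502.2, 193.7], [0.0, 0.0, 1.0]] [[-0.955, -0.296, -0.019, 0.513], [-0.206, 0.708, -0.676, 0.286], [0.213, -0.642, -0.737, 1.172], [0.0, 0.0, 0.0, 1.0]]
```

View pics/scene0.png

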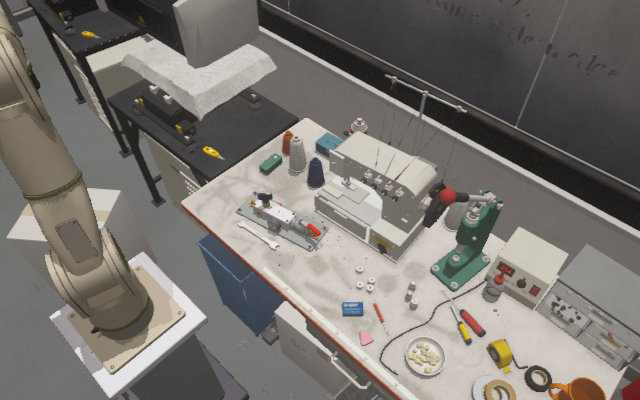

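View pics/side0.png

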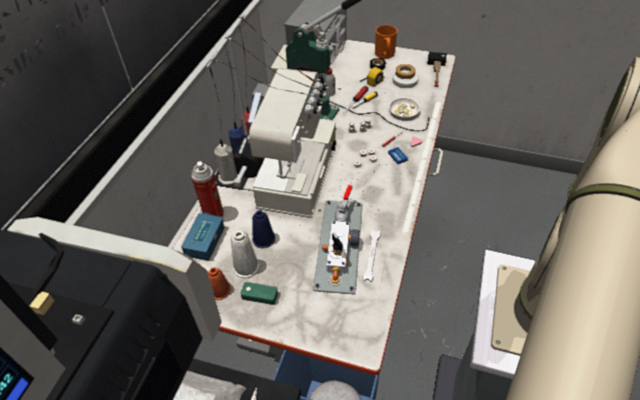

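The scene picture shows the panel around (283,220): the knob is near (265,200) and the red lever near (313,230). In the side picture the panel runs from (338,205) to (335,290), with the lever near (348,190) and the knob near (337,243). I'll measure these and look at enlarged crops.

```bash
cat > h.py <<'E'
from workcell import manip
import cv2,numpy as np
from scipy.spatial.transform import Rotation as R
def ray(c,u,v,z):
    K,V=np.array(c["intrinsics"]),np.array(c["view"]);d=V[:3,:3].T@np.linalg.inv(K)@[u,v,1];o=-V[:3,:3].T@V[:3,3]
    return o+d*(z-o[2])/d[2]
def red(im):
    h=cv2.cvtColor(im,cv2.COLOR_BGR2HSV);return (((h[...,0]<6)|(h[...,0]>174))&(h[...,1]>170)&(h[...,2]>110)).astype(np.uint8)
E
python3 - <<'E'
from h import *
for n,(x0,x1,y0,y1) in dict(scene=(225,345,180,255),side=(300,390,175,300)).items():
    im=cv2.imread(f"pics/{n}0.png");c=manip.calibration(n)
    m=red(im);k,l,s,cc=cv2.connectedComponentsWithStats(m)
    for i in range(1,k):
        if s[i,4]>12 and x0<cc[i][0]<x1 and y0<cc[i][1]<y1: print(n,s[i],cc[i],ray(c,*cc[i],.064))
    cv2.imwrite(f"pics/{n}c.png",cv2.resize(im[y0:y1,x0:x1],None,fx=6 if n=="scene" else 4.6,fy=6 if n=="scene" else 4.6,interpolation=cv2.INTER_CUBIC))
E
python3 - <<'E'
import cv2,numpy as np
a=cv2.imread('pics/scenec.png');b=cv2.imread('pics/sidec.png');print(a.shape,b.shape)
E
```

```text
scene [308 224  12  10  49] [313.48979592 228.7755102 ] [ 0.53298153 -0.19921688  0.064     ]
side [344 185   8  14  50] [347.32 191.72] [ 0.53368789 -0.19600072  0.064     ]
(450, 720, 3) (575, 414, 3)
```

View pics/scenec.png

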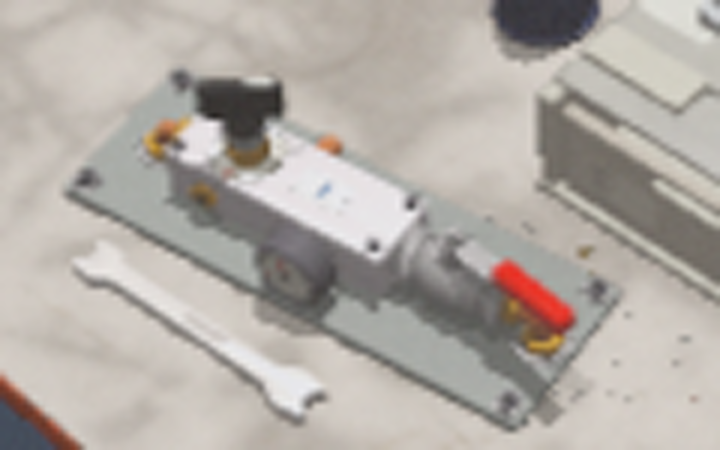

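View pics/sidec.png

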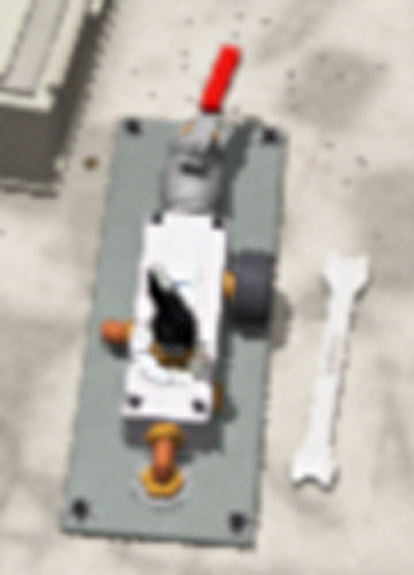

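The scene crop shows the plate corners at about (178,70), (65,190), (515,428) and (622,290). In the side crop they're at (118,120), (288,130), (255,545) and (62,530). The knob's white mark points away and up, at scene crop (262,80) and side crop (155,270). The lever is nearly in line with the pipe.

```bash
python3 - <<'E'
from h import *
A={"scene":(6,225,180,[(178,70),(65,190),(515,428),(622,290)]),"side":(4.6,300,175,[(62,530),(255,545),(288,130),(118,120)])}
P=[]
for n,(f,x,y,q) in A.items():
    c=manip.calibration(n);p=np.array([ray(c,x+u/f,y+v/f,.008)[:2] for u,v in q]);P.append(p)
    print(n,p.round(3).tolist(),np.linalg.norm(p-np.roll(p,1,0),axis=1).round(3))
p=np.mean(P,0);ctr=p.mean(0);yv=p[0]+p[1]-p[2]-p[3];yaw=np.arctan2(-yv[0],yv[1])
print(ctr,np.degrees(yaw),[np.degrees(np.arctan2(-(q[0]+q[1]-q[2]-q[3])[0],(q[0]+q[1]-q[2]-q[3])[1])) for q in P])
r=lambda x,y:ctr+np.array([[np.cos(yaw),-np.sin(yaw)],[np.sin(yaw),np.cos(yaw)]])@[x,y]
print("screw",r(0,.055),"pivot",r(0,-.078))
for n,u,v in(("scene",225+262/6,180+80/6),("side",300+155/4.6,175+270/4.6)):print("mark",ray(manip.calibration(n),u,v,.098))
E
```

```text
scene [[0.538, 0.082], [0.439, 0.062], [0.496, -0.223], [0.596, -0.203]] [0.291 0.101 0.29  0.102]
side [[0.539, 0.091], [0.438, 0.071], [0.494, -0.216], [0.596, -0.194]] [0.291 0.102 0.292 0.104]
[ 0.51691863 -0.06610159] 11.24311773882528 [np.float64(11.351026707352158), np.float64(11.135649797038116)]
screw [ 0.50619515 -0.01215711] pivot [ 0.53212649 -0.14260467]
mark [ 0.51818222 -0.02163105  0.098     ]
mark [ 0.52033257 -0.02195138  0.098     ]
```

Call:
servo_tool:
  moves:
    - {"dr": [0, 0, 10.4]}
    - {"dr": [0, 0, 10.4]}
    - {"dr": [0, 0, 10.4]}
    - {"dr": [0, 0, 10.4]}
    - {"dr": [0, 0, 10.4]}
    - {"dr": [0, 0, 10.4]}
    - {"dr": [0, 0, 10.4]}
    - {"travel": [40, 40, 0]}
    - {"travel": [40, 40, 0]}
    - {"travel": [40, 40, 0]}
    - {"travel": [40, 40, 0]}
    - {"travel": [40, 40, 0]}
  claw: 0.4
  squeeze: 40

```text
$.moves[0]: bad value
```

Call:
servo_tool:
  moves:
    - {"travel": [0, 0, 0], "dr": [0, 0, 10.4]}
    - {"travel": [0, 0, 0], "dr": [0, 0, 10.4]}
    - {"travel": [0, 0, 0], "dr": [0, 0, 10.4]}
    - {"travel": [0, 0, 0], "dr": [0, 0, 10.4]}
    - {"travel": [0, 0, 0], "dr": [0, 0, 10.4]}
    - {"travel": [0, 0, 0], "dr": [0, 0, 10.4]}
    - {"travel": [0, 0, 0], "dr": [0, 0, 10.4]}
    - {"travel": [40, 40, 0], "dr": [0, 0, 0]}
    - {"travel": [40, 40, 0], "dr": [0, 0, 0]}
    - {"travel": [40, 40, 0], "dr": [0, 0, 0]}
    - {"travel": [40, 40, 0], "dr": [0, 0, 0]}
    - {"travel": [40, 40, 0], "dr": [0, 0, 0]}
  claw: 0.4
  squeeze: 40

```text
clock: 1.6
position: [0.3788, 0.4021, 0.2498]
ee_rot: [1.0, 0.009, -0.0, 0.0]
ft_force: [-0.4, 0.3, 0.0]
grip_width: 0.602
```

Call:
servo_tool:
  moves:
    - {"travel": [12, 50, 0], "dr": [0, 0, 0]}
    - {"travel": [12, 50, 0], "dr": [0, 0, 0]}
    - {"travel": [12, 50, 0], "dr": [0, 0, 0]}
    - {"travel": [12, 50, 0], "dr": [0, 0, 0]}
    - {"travel": [12, 50, 0], "dr": [0, 0, 0]}
    - {"travel": [12, 50, 0], "dr": [0, 0, 0]}
    - {"travel": [12, 50, 0], "dr": [0, 0, 0]}
    - {"travel": [12, 50, 0], "dr": [0, 0, 0]}
    - {"travel": [12, 50, 0], "dr": [0, 0, 0]}
    - {"travel": [12, 50, 0], "dr": [0, 0, 0]}
    - {"travel": [0, 0, 0], "dr": [0, 0, 0]}
    - {"travel": [0, 0, 0], "dr": [0, 0, 0]}

```text
clock: 3.1
position: [0.5063, -0.0936, 0.2496]
ee_rot: [1.0, 0.009, -0.0, -0.0]
ft_force: [0.7, 1.2, 0.2]
grip_width: 0.603
```

```bash
python3 - <<'E'
from h import *
c=manip.calibration("wrist");im=manip.camera("wrist");cv2.imwrite("pics/w0.png",im);np.save("w0.npy",np.array([c["view"]]));o=manip.get_obs();print(o["position"],o["ee_rot"],o["joint_pos"].round(2))
V=np.array(c["view"]);print(-V[:3,:3].T@V[:3,3])
k,l,s,cc=cv2.connectedComponentsWithStats(red(im))
for i in range(1,k):
    if s[i,4]>80:
        p=np.argwhere(l==i)[:,::-1].astype(np.float32);b=cv2.boxPoints(cv2.minAreaRect(p));w=[ray(c,*q,.068)[:2].round(4).tolist() for q in b];print(s[i],cc[i],ray(c,*cc[i],.066),w)
E
```

```text
[ 0.50637647 -0.0929572   0.24967313] [ 9.99955562e-01  9.41838526e-03 -3.30434597e-04 -2.42365175e-04] [-0.62  0.09  0.76  1.78 -0.06  1.3   0.18]
[ 0.50516415 -0.02512809  0.37363857]
[337 259  13  41 451] [342.76496674 279.11529933] [ 0.53350588 -0.19862381  0.066     ] [[0.5263, -0.2214], [0.5276, -0.1735], [0.5396, -0.1742], [0.5388, -0.2221]]
```

View pics/w0.png

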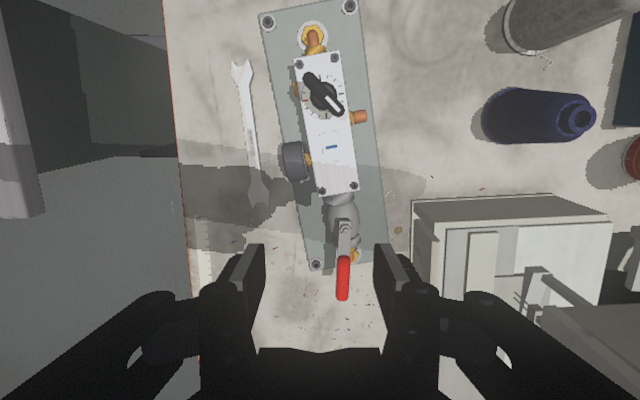

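The wrist picture shows the red sleeve at (343,279), lying between the fingers' sides. The knob is at about (325,97), with its white-marked half pointing down and right to (338,112). I'll descend onto the sleeve and grip it.

Call:
servo_tool:
  moves:
    - {"travel": [13, 52, 0], "dr": [0, 0, 0]}
    - {"travel": [12, 53, 0], "dr": [0, 0, 0]}
    - {"travel": [0, 0, 40], "dr": [0, 0, 0]}
    - {"travel": [0, 0, 40], "dr": [0, 0, 0]}
    - {"travel": [0, 0, 40], "dr": [0, 0, 0]}
    - {"travel": [0, 0, 30], "dr": [0, 0, 0]}
    - {"travel": [0, 0, 20], "dr": [0, 0, 0]}
    - {"travel": [0, 0, 13], "dr": [0, 0, 0]}
    - {"travel": [0, 0, 0], "dr": [0, 0, 0]}
    - {"travel": [0, 0, 0], "dr": [0, 0, 0]}

```text
clock: 4.4
position: [0.534, -0.1988, 0.0679]
ee_rot: [1.0, 0.009, 0.001, 0.0]
ft_force: [0.2, 0.8, 0.6]
grip_width: 0.601
```

Call:
servo_tool:
  moves:
    - {"travel": [0, 0, 0], "dr": [0, 0, 0]}
    - {"travel": [0, 0, 0], "dr": [0, 0, 0]}
    - {"travel": [0, 0, 0], "dr": [0, 0, 0]}
    - {"travel": [0, 0, 0], "dr": [0, 0, 0]}
    - {"travel": [0, 0, 0], "dr": [0, 0, 0]}
    - {"travel": [0, 0, 0], "dr": [0, 0, 0]}
  claw: 1
  squeeze: 30

```text
clock: 5.15
position: [0.534, -0.1987, 0.0675]
ee_rot: [1.0, 0.009, 0.001, 0.0]
ft_force: [3.0, 0.7, 5.6]
grip_width: 0.158
```

Call:
servo_tool:
  moves:
    - {"travel": [-7.8, -0.5, 0], "dr": [0, 0, 8]}
    - {"travel": [-7.8, -0.5, 0], "dr": [0, 0, 8]}
    - {"travel": [-7.8, -0.5, 0], "dr": [0, 0, 8]}
    - {"travel": [-7.8, -0.5, 0], "dr": [0, 0, 8]}
    - {"travel": [-7.8, -0.5, 0], "dr": [0, 0, 8]}
    - {"travel": [-7.8, -0.5, 0], "dr": [0, 0, 8]}
    - {"travel": [0, 0, 0], "dr": [0, 0, 0]}

```text
clock: 6.02
position: [0.4924, -0.1801, 0.0675]
ee_rot: [0.917, -0.399, 0.001, -0.001]
ft_force: [4.8, 2.2, 3.9]
grip_width: 0.16
```

Call:
servo_tool:
  moves:
    - {"travel": [-7.8, -0.5, 0], "dr": [0, 0, 8]}
    - {"travel": [-7.8, -0.5, 0], "dr": [0, 0, 8]}
    - {"travel": [-7.8, -0.5, 0], "dr": [0, 0, 8]}
    - {"travel": [-7.8, -0.5, 0], "dr": [0, 0, 8]}
    - {"travel": [-3, 0, 0], "dr": [0, 0, 2]}
    - {"travel": [0, 0, 0], "dr": [0, 0, 0]}
    - {"travel": [0, 0, 0], "dr": [0, 0, 0]}
    - {"travel": [0, 0, 0], "dr": [0, 0, 0]}

```text
clock: 7.02
position: [0.479, -0.1532, 0.0678]
ee_rot: [0.761, -0.649, 0.004, 0.0]
ft_force: [14.2, -12.2, -8.9]
grip_width: 0.16
```

Call:
servo_tool:
  moves:
    - {"travel": [0, 0, 0], "dr": [0, 0, 0]}
    - {"travel": [0, 0, 0], "dr": [0, 0, 0]}
    - {"travel": [0, 0, 0], "dr": [0, 0, 0]}
    - {"travel": [0, 0, 0], "dr": [0, 0, 0]}
    - {"travel": [0, 0, -20], "dr": [0, 0, 0]}
    - {"travel": [0, 0, -40], "dr": [0, 0, 0]}
    - {"travel": [0, 0, -50], "dr": [0, 0, 0]}
    - {"travel": [0, 0, -50], "dr": [0, 0, 0]}
    - {"travel": [0, 0, -20], "dr": [0, 0, 0]}
    - {"travel": [0, 0, 0], "dr": [0, 0, 0]}
    - {"travel": [0, 0, 0], "dr": [0, 0, 0]}
  claw: 0.4

```text
clock: 8.4
position: [0.4761, -0.1503, 0.2461]
ee_rot: [0.761, -0.649, -0.001, 0.0]
ft_force: [0.1, 0.3, -0.1]
grip_width: 0.597
```

```bash
python3 - <<'E'
from h import *
for n in("wrist","scene","side"):
    c=manip.calibration(n);im=manip.camera(n);cv2.imwrite(f"pics/{n}1.png",im)
    k,l,s,cc=cv2.connectedComponentsWithStats(red(im))
    for i in range(1,k):
        w=ray(c,*cc[i],.066)
        if s[i,4]>15 and abs(w[0]-.5)<.1 and abs(w[1]+.17)<.1:
            p=np.argwhere(l==i)[:,::-1].astype(np.float32);b=cv2.boxPoints(cv2.minAreaRect(p));print(n,s[i],cc[i],w,[ray(c,*q,.068)[:2].round(4).tolist() for q in b])
o=manip.get_obs();print(o["position"],o["ee_rot"],o["joint_pos"].round(2))
E
```

```text
wrist [316 155  14  51 632] [322.58702532 179.96518987] [ 0.48057138 -0.15408739  0.066     ] [[0.5034, -0.1435], [0.5057, -0.1551], [0.4576, -0.1649], [0.4552, -0.1528]]
scene [285 225  11  13  53] [290.         230.86792453] [ 0.47850804 -0.15475587  0.066     ] [[0.4542, -0.154], [0.5008, -0.1453], [0.5002, -0.1578], [0.4539, -0.1663]]
side [354 205  18   6  72] [362.18055556 207.73611111] [ 0.48034273 -0.14978705  0.066     ] [[0.5002, -0.1377], [0.5031, -0.1529], [0.4582, -0.1603], [0.4556, -0.1451]]
[ 0.47600747 -0.15070697  0.24606652] [ 7.60304769e-01 -6.49565761e-01 -4.32930237e-04  8.90509306e-04] [-1.03  0.07  1.32  1.84 -0.07  1.29 -1.1 ]
```

View pics/wrist1.png

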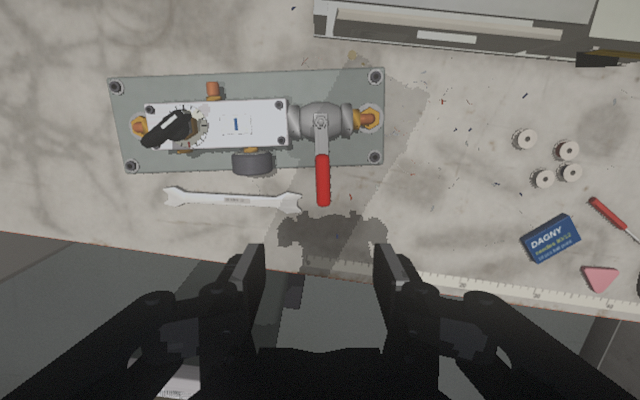

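The wrist picture shows the lever from (320,121) to (324,206), square to the plate edge, so it is shut against its stop. Next I'll measure the knob from the first wrist view, which was almost directly above it.

```bash
python3 - <<'E'
from h import *
K=manip.calibration("wrist")["intrinsics"]
c={"intrinsics":K,"view":np.load("w0.npy")[0]}
im=cv2.imread("pics/w0.png");g=im.max(2);m=(g<70).astype(np.uint8);m[:60]=0;m[130:]=0;m[:,:290]=0;m[:,355:]=0
m=cv2.morphologyEx(m,cv2.MORPH_OPEN,np.ones((3,3)))
k,l,s,cc=cv2.connectedComponentsWithStats(m);print(s[1:].tolist())
i=1+np.argmax(s[1:,4]);p=np.argwhere(l==i)[:,::-1].astype(np.float32)
r=cv2.minAreaRect(p);b=cv2.boxPoints(r);print(r);w=np.array([ray(c,*q,.098)[:2] for q in b]);print(w.round(4).tolist(),w.mean(0),np.linalg.norm(np.diff(w,axis=0),axis=1))
for a,q in ((w[1]-w[0]),0),((w[2]-w[1]),0):print(np.degrees(np.arctan2(a[1],a[0])))
vis=cv2.resize(im[55:135,285:365],None,fx=6,fy=6);vm=cv2.resize((l==i).astype(np.uint8)[55:135,285:365]*255,None,fx=6,fy=6);cv2.imwrite("pics/k.png",np.hstack([vis[:, :400],cv2.cvtColor(vm,cv2.COLOR_GRAY2BGR)[:,:400]]))
# plate from wrist1
c1=manip.calibration("wrist");q=np.array([ray(c1,u,v,.008)[:2] for u,v in((108,79),(385,68),(383,163),(127,174))]);print(q.round(4).tolist())
for P in((320,121),):print("pivot",ray(c1,*P,.06))
E
```

```text
[[303, 77, 14, 19, 100], [317, 80, 7, 5, 21], [317, 96, 15, 14, 71], [318, 106, 4, 3, 12], [332, 111, 7, 5, 24]]
((309.7452087402344, 85.36624145507812), (21.14930534362793, 7.023165225982666), 61.38954162597656)
[[0.4908, -0.0008], [0.4957, 0.0018], [0.504, -0.0122], [0.4991, -0.0148]] [ 0.49740044 -0.00649341] [0.0055766  0.01626451 0.00565805]
27.885677766949378
-59.17087844730888
[[0.5402, 0.0832], [0.5963, -0.2029], [0.4981, -0.2218], [0.4403, 0.064]]
pivot [ 0.53424891 -0.14364987  0.06      ]
```

View pics/k.png

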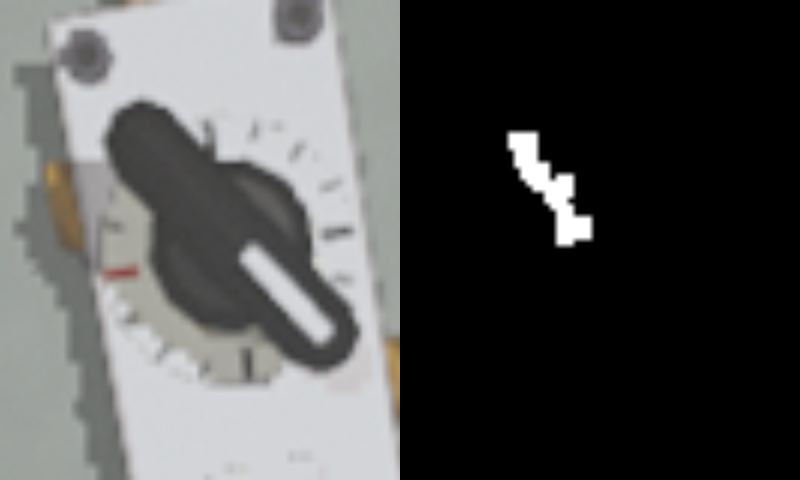

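The crop shows the bar's rounded ends centred near (143,137) and, on the marked half, (325,335). The red tick is at (122,271). The mask was too tight, so I'll use these points.

```bash
python3 - <<'E'
from h import *
c={"intrinsics":manip.calibration("wrist")["intrinsics"],"view":np.load("w0.npy")[0]}
f=lambda u,v,z:ray(c,285+u/6,55+v/6,z)[:2]
a,b=f(143,137,.098),f(325,335,.098);d=b-a;print(a,b,(a+b)/2,np.linalg.norm(d),np.degrees(np.arctan2(d[1],d[0])))
q=np.array([[0.5402,0.0832],[0.5963,-0.2029],[0.4981,-0.2218],[0.4403,0.064]]);y=q[0]+q[3]-q[1]-q[2];yaw=np.arctan2(-y[0],y[1]);print(np.degrees(yaw),q.mean(0)+.055*np.array([-np.sin(yaw),np.cos(yaw)]))
o=manip.get_obs();print(o["position"])
E
```

```text
[ 0.49658785 -0.00074838] [ 0.5218074  -0.02582952] [ 0.50919762 -0.01328895] 0.03556809549346473 -44.84234044104641
11.263685806579321 [ 0.50798215 -0.01543437]
[ 0.47600747 -0.15070697  0.24606652]
```

Call:
servo_tool:
  moves:
    - {"travel": [-43.5, -17.7, 0], "dr": [0, 0, 0]}
    - {"travel": [-43.5, -17.7, 0], "dr": [0, 0, 0]}
    - {"travel": [-43.5, -17.7, 0], "dr": [0, 0, 0]}
    - {"travel": [0, 0, 0], "dr": [0, 0, -10.5]}
    - {"travel": [0, 0, 0], "dr": [0, 0, -10.5]}
    - {"travel": [0, 0, 0], "dr": [0, 0, -10.5]}
    - {"travel": [0, 0, 0], "dr": [0, 0, -10.5]}
    - {"travel": [0, 0, 0], "dr": [0, 0, -10.5]}
    - {"travel": [0, 0, 0], "dr": [0, 0, -10.5]}
    - {"travel": [0, 0, 0], "dr": [0, 0, -10.5]}
    - {"travel": [0, 0, 0], "dr": [0, 0, -10.5]}
    - {"travel": [0, 0, 0], "dr": [0, 0, -10.5]}

```text
clock: 10.05
position: [0.5083, -0.0137, 0.2461]
ee_rot: [0.993, 0.12, -0.001, 0.0]
ft_force: [0.4, 0.1, 0.4]
grip_width: 0.599
```

Call:
servo_tool:
  moves:
    - {"travel": [0, 0, 0], "dr": [0, 0, -10.5]}
    - {"travel": [0, 0, 0], "dr": [0, 0, -10.5]}
    - {"travel": [0, 0, 0], "dr": [0, 0, -10.5]}
    - {"travel": [0, 0, 40], "dr": [0, 0, 0]}
    - {"travel": [0, 0, 40], "dr": [0, 0, 0]}
    - {"travel": [0, 0, 0], "dr": [0, 0, 0]}
    - {"travel": [0, 0, 0], "dr": [0, 0, 0]}

```text
clock: 10.92
position: [0.5091, -0.0139, 0.1679]
ee_rot: [0.924, 0.382, 0.0, 0.0]
ft_force: [0.4, -0.2, 0.1]
grip_width: 0.6
```

```bash
python3 - <<'E'
from h import *
o=manip.get_obs();r=R.from_quat(o["ee_rot"]).as_matrix();print(o["position"],np.degrees(np.arctan2(r[1,0],r[0,0])),o["joint_pos"].round(2),r.round(3).tolist())
print("tool delta mm",1000*r.T@(np.array([.508,-.0135,.093])-o["position"]))
E
```

```text
[ 0.50906397 -0.0139054   0.16792564] 44.96130317585725 [-0.94  0.2   0.98  1.91 -0.18  1.13  0.89] [[0.708, 0.707, 0.0], [0.707, -0.708, -0.001], [-0.0, 0.001, -1.0]]
tool delta mm [-0.45409345 -1.09601043 74.92489706]
```

Call:
servo_tool:
  moves:
    - {"travel": [-0.5, -1, 30], "dr": [0, 0, 0]}
    - {"travel": [0, 0, 25], "dr": [0, 0, 0]}
    - {"travel": [0, 0, 15], "dr": [0, 0, 0]}
    - {"travel": [0, 0, 5], "dr": [0, 0, 0]}
    - {"travel": [0, 0, 0], "dr": [0, 0, 0]}

```text
clock: 11.55
position: [0.508, -0.0132, 0.0926]
ee_rot: [0.924, 0.383, 0.0, 0.0]
ft_force: [0.4, -0.1, -0.2]
grip_width: 0.602
```

Call:
servo_tool:
  moves:
    - {"travel": [0, 0, 0], "dr": [0, 0, 0]}
    - {"travel": [0, 0, 0], "dr": [0, 0, 0]}
    - {"travel": [0, 0, 0], "dr": [0, 0, 0]}
    - {"travel": [0, 0, 0], "dr": [0, 0, 0]}
    - {"travel": [0, 0, 0], "dr": [0, 0, 0]}
    - {"travel": [0, 0, 0], "dr": [0, 0, 0]}
  claw: 1
  squeeze: 30

```text
clock: 12.3
position: [0.5089, -0.0125, 0.0934]
ee_rot: [0.924, 0.383, 0.002, -0.0]
ft_force: [-1.3, 2.5, 11.3]
grip_width: 0.12
```

Call:
servo_tool:
  moves:
    - {"travel": [0, 0, 0], "dr": [0, 0, 10]}
    - {"travel": [0, 0, 0.1], "dr": [0, 0, 10]}
    - {"travel": [0, 0, 0], "dr": [0, 0, 10]}
    - {"travel": [0, 0, 0.1], "dr": [0, 0, 10]}
    - {"travel": [0, 0, 0], "dr": [0, 0, 10]}
    - {"travel": [0, 0, 0.1], "dr": [0, 0, 10]}
    - {"travel": [0, 0, 0], "dr": [0, 0, 10]}
    - {"travel": [0, 0, 0.1], "dr": [0, 0, 10]}
    - {"travel": [0, 0, 0], "dr": [0, 0, 10]}
    - {"travel": [0, 0, 0.1], "dr": [0, 0, 10]}
    - {"travel": [0, 0, 0], "dr": [0, 0, 10]}
    - {"travel": [0, 0, 0], "dr": [0, 0, 0]}

```text
clock: 13.8
position: [0.5082, -0.0124, 0.0927]
ee_rot: [0.843, -0.538, -0.0, -0.001]
ft_force: [-4.9, 3.8, 17.1]
grip_width: 0.118
```

```bash
python3 - <<'E'
from h import *
o=manip.get_obs();r=R.from_quat(o["ee_rot"]).as_matrix();print(o["position"],np.degrees(np.arctan2(r[1,0],r[0,0])),o["joint_pos"].round(2),o["ft_force"],o["torque"])
E
```

```text
[ 0.50815723 -0.01238619  0.09265585] -65.11247445821373 [-1.11  0.57  1.3   1.99 -0.63  1.08 -0.66] [-4.92831933  3.83963628 17.14191881] [ 0.88049094  1.11892503 -0.08630329]
```

Call:
servo_tool:
  moves:
    - {"travel": [0, 0, 0], "dr": [0, 0, 5]}
    - {"travel": [0, 0, 0], "dr": [0, 0, 5]}
    - {"travel": [0, 0, 0], "dr": [0, 0, 3]}
    - {"travel": [0, 0, 0], "dr": [0, 0, 0]}

```text
clock: 14.3
position: [0.5081, -0.0123, 0.0926]
ee_rot: [0.777, -0.629, -0.0, -0.001]
ft_force: [-5.4, 4.8, 15.4]
grip_width: 0.124
```

```bash
cat > s.py <<'E'
from h import *
o=manip.get_obs();r=R.from_quat(o["ee_rot"]).as_matrix();print(o["position"],np.degrees(np.arctan2(r[1,0],r[0,0])),o["joint_pos"].round(2),o["ft_force"],o["torque"],o["grip_width"])
E
python3 s.py
```

```text
[ 0.50814443 -0.01227586  0.09262708] -78.00024966491257 [-1.11  0.58  1.31  1.99 -0.64  1.08 -0.87] [-5.44374706  4.75826392 15.37141991] [ 0.87239918  1.07936248 -0.04857893] 0.12381838241432343
```

Call:
servo_tool:
  moves:
    - {"travel": [0, 0, 0], "dr": [0, 0, 2]}
    - {"travel": [0, 0, 0], "dr": [0, 0, 2]}
    - {"travel": [0, 0, 0], "dr": [0, 0, 0]}
    - {"travel": [0, 0, 0], "dr": [0, 0, 0]}

```text
clock: 14.8
position: [0.5082, -0.0122, 0.0927]
ee_rot: [0.756, -0.655, -0.0, -0.001]
ft_force: [-4.5, 3.8, 16.0]
grip_width: 0.124
```

```bash
python3 s.py; python3 - <<'E'
from h import *
a=manip.camera("wrist");b=manip.camera("scene");cv2.imwrite("pics/w2.png",a)
cv2.imwrite("pics/s2.png",np.hstack([cv2.resize(b[180:255,225:345],None,fx=3.3,fy=3.3,interpolation=cv2.INTER_CUBIC),cv2.resize(a[220:400,230:410],(400,247))]))
E
```

```text
[ 0.50819398 -0.01222175  0.09265574] -81.85266176440186 [-1.11  0.58  1.31  1.99 -0.65  1.09 -0.94] [-4.51785265  3.81584995 16.01129491] [0.71068049 1.03792936 0.91921913] 0.12393412389367874Traceback (most recent call last):
  File "<stdin>", line 3, in <module>
    return _nx.concatenate(arrs, 1, dtype=dtype, casting=casting)
           ~~~~~~~~~~~~~~~^^^^^^^^^^^^^^^^^^^^^^^^^^^^^^^^^^^^^^^
ValueError: all the input array dimensions except for the concatenation axis must match exactly, but along dimension 0, the array at index 0 has size 248 and the array at index 1 has size 247
```

View pics/w2.png

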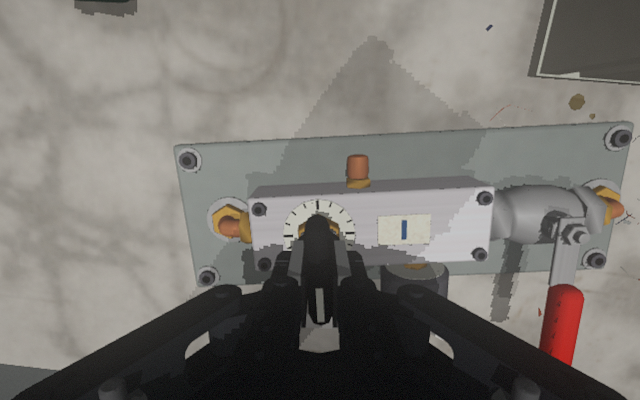

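The wrist moment jumped to +0.92 N m at a jaw angle of -79 to -82°, which is the expected seat. The picture shows the white mark at (320,305), pointing towards the robot, with the lever still across at (562,325). Now I'll back off a quarter turn.

Call:
servo_tool:
  moves:
    - {"travel": [0, 0, 0], "dr": [0, 0, -9.3]}
    - {"travel": [0, 0, -0.1], "dr": [0, 0, -9.3]}
    - {"travel": [0, 0, 0], "dr": [0, 0, -9.3]}
    - {"travel": [0, 0, -0.1], "dr": [0, 0, -9.3]}
    - {"travel": [0, 0, 0], "dr": [0, 0, -9.3]}
    - {"travel": [0, 0, -0.1], "dr": [0, 0, -9.3]}
    - {"travel": [0, 0, 0], "dr": [0, 0, -9.3]}
    - {"travel": [0, 0, -0.1], "dr": [0, 0, -9.3]}
    - {"travel": [0, 0, 0], "dr": [0, 0, -9.3]}
    - {"travel": [0, 0, -0.1], "dr": [0, 0, -9.3]}
    - {"travel": [0, 0, 0], "dr": [0, 0, 0]}
    - {"travel": [0, 0, 0], "dr": [0, 0, 0]}

```text
clock: 16.4
position: [0.5086, -0.0127, 0.0933]
ee_rot: [0.995, 0.096, 0.001, -0.001]
ft_force: [-1.0, 1.3, 11.5]
grip_width: 0.118
```

```bash
python3 s.py; python3 - <<'E'
from h import *
a=manip.camera("wrist");cv2.imwrite("pics/w3.png",a)
E
```

```text
[ 0.50864486 -0.01265822  0.09325617] 11.023829904543687 [-0.88  0.34  0.95  1.98 -0.33  0.98  0.42] [-0.95523932  1.3117115  11.45596526] [0.35352549 0.25987471 0.04656998] 0.11797728452686174
```

View pics/w3.png

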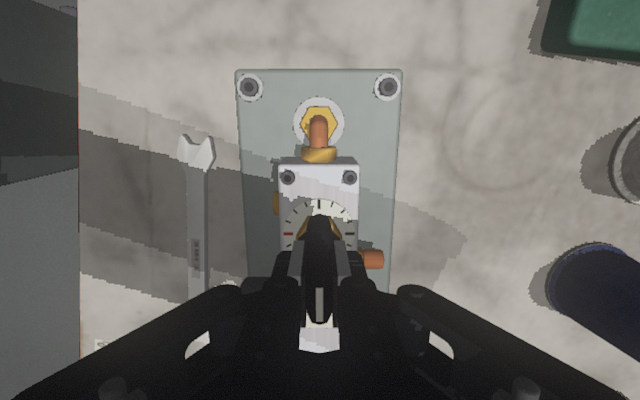

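The wrist picture shows the bar in line with the panel, its white mark at (320,305) on the -y half, and the red tick at (288,233) 90° to the side. That is a quarter turn off. I'll check the lever by its numbers and hand in.

```bash
python3 - <<'E'
from h import *
for n in("scene","side"):
    c=manip.calibration(n);im=manip.camera(n)
    k,l,s,cc=cv2.connectedComponentsWithStats(red(im))
    for i in range(1,k):
        w=ray(c,*cc[i],.066)
        if s[i,4]>15 and abs(w[0]-.5)<.1 and abs(w[1]+.17)<.1: print(n,s[i],w)
print(np.abs(manip.get_obs()["joint_velocities"]).max()); print(manip.hand_in())
E
```

```text
scene [285 225  11  13  61] [ 0.47806925 -0.15500048  0.066     ]
side [354 205  18   6  80] [ 0.48011799 -0.14885044  0.066     ]
0.0013590693830009886
the job is handed in; nothing more can be done
None
```

The job is done and handed in at about 17 s of the 58 s allowed; `hand_in` gives no verdict.

- **Air shut-off:** I gripped the red lever and swung it across the pipe to its stop. The wrist picture showed it square to the plate to within about 1°. The scene and side cameras showed it unmoved just before hand-in.
- **Screw seated:** I turned the winged knob clockwise about 124°. The wrist moment then jumped from under 0.1 to 0.9 N m, with the bar where it should be when seated.
- **Backed off:** I turned it back a quarter turn anticlockwise. The jaws ended at 11.0°, against 11.3° for an exact quarter turn. The last picture shows the bar in line with the panel, with its white mark 90° from the red tick.
- **Finish:** The arm is at rest, still gripping the knob at a 30 N setting, about 8 mm above the bar's centre.

I did not measure the loose things again at the end, but the last pictures show nothing disturbed and I felt no unexpected contact. No check failed. My first reading of the knob angle was off by about 8°; a closer view corrected it before I gripped the knob.

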